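# Roll the reservoir blank into the V-cradle

## Task

Roll the aluminium bar that lies on the table over to the low V-cradle, pushing it by its side up the cradle's ramp until it drops into the V-groove, and push it endwise along the groove so that its end rests against the cradle's end stop. The bar must really roll (not be dragged), and must never be picked up; leave everything else where it is.

Things in the scene. Friction and masses are not known exactly. Their poses are not given: they have to be found in the camera images.
- bar: polished aluminium bar (friction about 0.35): a plain cylinder 40 mm in diameter, 140 mm long, 0.36 to 0.6 kg. It lies across from the cradle, left or right of it, 0.25 m or more between their middles and nothing in between, and rolls easily, stopping soon when no longer pushed. Origin at its middle (20 mm above the table at first); x runs along the bar; y and z turn as it rolls.
- cradle: low V-cradle of dark steel, fixed. x runs along the groove (from -115 to +135 mm) and points away from the robot to the end stop; y across, z up; origin on the table, below the groove line. Groove bottom 1 mm above the table; flanks rise at 30 degrees to crests 12.5 mm high at y = +/-20 mm; from there ramps run down to the table at y = +/-82 mm, so the bar can roll in from either side.
- stop (a point): middle of the face of the end stop that the bar's end must meet, at cradle x = +135 mm, 23 mm above the table. The stop is an upright plate 60 mm wide (y), 46 mm high and 10 mm thick, fixed. Axes as the cradle's.
- seat (a point): where the bar's middle is when it lies home, in the groove with its end against the stop: cradle x = +65 mm, y = 0, 24.1 mm above the table. Axes as the cradle's.
- heatsink: bystander, leave alone: finned heatsink block, 70 x 70 x 46 mm; origin at the middle of its underside
- mug: bystander, leave alone: brown mug, 80 mm wide, 92 mm tall; origin at the middle of its underside
- glass: bystander, leave alone: drinking glass, 68 mm wide, 120 mm tall; origin at the middle of its underside
- tape: bystander, leave alone: roll of tape lying flat, 100 mm wide, 48 mm tall; origin at the middle of its underside
- screwdriver: bystander, leave alone: screwdriver 130 mm long, lying on the table; origin at the middle of its underside
- offcut: bystander, leave alone: short aluminium offcut standing on end, 30 mm in diameter, 60 mm tall; origin at the middle of its underside
- mouse: bystander, leave alone: white computer mouse, 100 x 60 x 28 mm; origin at the middle of its underside
Things that resemble listed ones, but are neither listed nor needed, are in the scene too. What is shaped like the bar but blue or turquoise is not meant.

How it is judged:
By the outcome, as a careful person would: the job done as asked, in the order asked, and still so for the second after the job is handed in, with the robot touching nothing.
It also fails if it takes over 64 s, if anything falls off the work surface, if the arm or the gripper's body presses on something with over 40 N, if the wrist force passes 120 N, or if a joint passes its speed limit or range.

## Robot

A 6-joint arm with a two-finger parallel gripper is mounted at the origin on the work surface. World frame = base frame: x ahead of the robot, y to its left, z up, the work surface at z = 0. Lengths are in m, angles in rad, forces in N, time in s.
With the tool pointing down it reaches from about 0.275 to 0.85 m from the base axis. Payload 5.2 kg.
Tool frame: the origin (TCP) lies midway between the tips of the shut fingers; the grasp point (between the pads) lies 19 mm behind it; z points along the fingers, y is the direction in which the jaws open and shut (so a half turn about z gives the same grasp; the last joint's range is limited). The gripper opens to 85 mm and grips with 20 to 120 N. Pads are 22 mm wide; open, the fingers measure 114 mm over their backs; the gripper's body (76 mm by 85 mm) begins 54 mm behind the grasp point. The pads swing forward as they close: fully open they stand 13 mm farther back than shut.
Start: joints at [-1.307, 0.259, 1.535, -0, 1.348, -0.203], TCP at [0.248, -0.491, 0.231] pointing down, gripper open.
Joint ranges: [-3.14, 3.14], [-0.91, 2.08], [0.19, 2.58], [-1.22, 4.36], [0.22, 2.71], [-3.12, 3.12]. Speed limits (rad/s): [2.57, 2.57, 3.14, 3.14, 3.14, 3.14].

## Interface

Orientations are given as a unit quaternion [x, y, z, w].
In Python, from plant import bot gives the robot as it stands.
- The arm moves only by the tool drive_tool, never from a script. Its argument "targets" is a list of rows, each a list of 3 entries, a list of its own where there are three numbers: the shift along the world's x, y, z in mm, then the turn about the world's z in rad, then the closure, from 0 (fully open) to 1 (shut). A call has 1 to 20 rows; each row shifts and turns the commanded pose from where the row before left it; what a row does not reach is not made up. A row lasts 1/12 s, in which the tool goes at most 41.7 mm and 7.16 degrees, less where a joint would pass 70% of its speed; a pose out of reach is approached as far as the arm can. A call is refused whole if a number of a shift passes 41.7 or a number of a turn 0.125, either way. A call with a gripper value outside its range is refused whole. The fingers move at their own pace and stop on an object; "force" is the grip in N (left out, the last holds). Time passes only in rows, so rows that do not move let the fingers close. It gives the time, the measured TCP pose, the force and the opening at its end, in the units of the state.
- bot.get_state(): the state, without advancing time (a new reading comes with each control period).
- bot.grab_frame(name): name is "side" or "top" or "wrist"; returns a dict with "frame" (400x640x3 uint8, red, green, blue), "depth" (400x640 float32, m along the optical axis (not along the pixel's ray), 0 where there is no reading), "intrinsics" (3x3 intrinsics, pixels), "view" (4x4, takes a point from world to camera coordinates). Camera axes: x right, y down, z forward; pixel columns grow to the right and rows downward; lengths in m; the calibration is good to about 2 mm. A picture is of the moment at which its call begins.
- bot.hand_in(): hands the job in, once; it reports no verdict.
The state is a dict: "time_s": time; "joint_pos": joint angles; "qd": joint speeds; "effort": joint torques, N m; "ee_pos": TCP position; "tcp_rot": TCP orientation; "ft_force": force on the tool from outside, world axes, zero at the start; "moment": the same for the moment, N m; "finger_gap": opening from 0.0 (shut) to 1.0 (fully open).
Only numpy, scipy, OpenCV 4.12 (cv2) and the standard library are available. Lean on these libraries where they do the work, as an engineer would, in place of code of your own. Each camera call takes 0.05 s, during which the arm holds its last target. There are 200 camera calls.

## Working session

There is one attempt and no reset: what is moved stays moved. The work goes in short steps, Python scripts to look and compute and a tool call to move; the robot and the scene stay as the last step left them, time stands still between calls to the robot, and variables do not carry over. Pictures are saved under pics/ and viewed, about 8 in all and at most 12, crops included, and the job is handed in when it is done.

Besides the shell and the picture viewer there is one more tool, called after "Emit:" as a command line: name --argument value ..., lists and objects as JSON in quotes. drive_tool: Moves the arm, as the interface text tells. Its arguments: {"type":"object","properties":{"targets":{"type":"array"},"force":{"type":"number"}},"required":["targets"]}

```bash
mkdir -p pics; cat > h.py <<'E'
import numpy as np, cv2
from plant import bot
def grab(n):
    f=bot.grab_frame(n); K=np.array(f["intrinsics"]);V=np.array(f["view"]);d=f["depth"]
    v,u=np.mgrid[0:d.shape[0],0:d.shape[1]]
    c=np.stack([(u-K[0,2])/K[0,0]*d,(v-K[1,2])/K[1,1]*d,d],-1)
    w=(c-V[:3,3])@V[:3,:3]; w[d==0]=np.nan
    return f["frame"],w
def save(img,n): cv2.imwrite("pics/"+n,cv2.cvtColor(img,cv2.COLOR_RGB2BGR))
E
python3 - <<'E'
from h import *
i,w=grab("top"); save(i,"top1.png"); np.save("w.npy",w)
i,w=grab("side"); save(i,"side1.png")
s=bot.get_state(); print(s["time_s"],s["ee_pos"],s["tcp_rot"])
E
```

```text
0.1 [ 0.2474274  -0.49067936  0.23055958] [ 9.72880695e-01  2.31306044e-01 -1.20727401e-05 -8.17316956e-04]
```

View pics/top1.png

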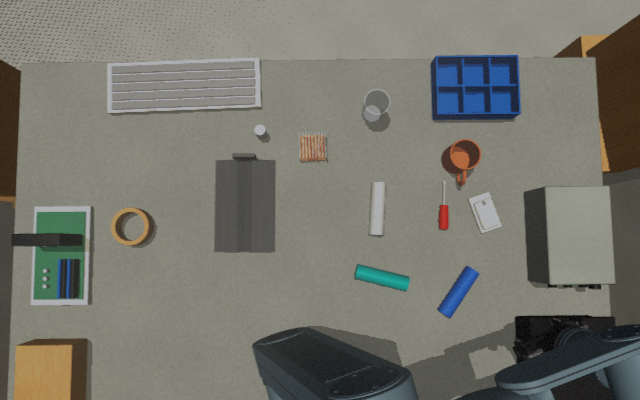

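The top view shows the silver bar at about (377,208) and the dark cradle at about (245,205), with its stop at (244,156). The turquoise and blue cylinders at (381,277) and (459,292) are decoys. Next I measure the bar and cradle.

```bash
python3 - <<'E'
from h import *
w=np.load("w.npy"); i=cv2.imread("pics/top1.png")
for p in [(377,208),(245,205),(381,277),(320,230),(312,147)]: print(p,w[p[1],p[0]].round(3))
def roi(u0,v0,u1,v1,zl,zh):
    r=w[v0:v1,u0:u1].reshape(-1,3); r=r[(r[:,2]>zl)&(r[:,2]<zh)]; return r
r=roi(360,170,395,245,.012,.06)
rect=cv2.minAreaRect(r[:,:2].astype(np.float32)*1000);print("bar",rect,cv2.boxPoints(rect),r[:,2].max())
t=r[r[:,2]>.034]; c=t[:,:2].mean(0);_,_,vt=np.linalg.svd(t[:,:2]-c);print(c,vt[0],np.degrees(np.arctan2(vt[0,1],vt[0,0])))
g=i[:,:,:].max(2); 
# cradle by darkness
m=np.zeros(g.shape,bool); m[160:255,205:285]=g[160:255,205:285]<85
c=w[m]; c=c[np.isfinite(c[:,0])]
rect=cv2.minAreaRect(c[:,:2].astype(np.float32)*1000);print("cradle",rect,cv2.boxPoints(rect))
s=roi(225,145,265,170,.03,.06);rect=cv2.minAreaRect(s[:,:2].astype(np.float32)*1000);print("stop",rect,cv2.boxPoints(rect))
s=roi(205,160,285,255,.009,.02);rect=cv2.minAreaRect(s[:,:2].astype(np.float32)*1000);print("crests",rect,cv2.boxPoints(rect))
E
```

```text
(377, 208) [ 0.536 -0.179  0.04 ]
(245, 205) [0.55  0.173 0.004]
(381, 277) [ 0.356 -0.186  0.04 ]
(320, 230) [ 0.481 -0.029  0.003]
(312, 147) [ 0.698 -0.01   0.051]
bar ((536.6036376953125, -180.4533233642578), (40.14738845825195, 139.525634765625), 86.17234802246094) [[ 465.6564  -195.8252 ]
 [ 604.8708  -205.13928]
 [ 607.5509  -165.08145]
 [ 468.3365  -155.76736]] 0.047643026259561176
[ 0.53636771 -0.17955239] [-0.99776399  0.06683572] 176.1677385838991
cradle ((550.0730590820312, 174.03543090820312), (159.25564575195312, 247.738525390625), 89.0972671508789) [[424.96463  96.36906]
 [672.6724   92.46592]
 [675.1815  251.70181]
 [427.4737  255.60495]]
stop ((679.953369140625, 173.07241821289062), (13.954545021057129, 57.789493560791016), 0.13769835233688354) [[672.9067  201.95032]
 [673.0456  144.16098]
 [687.00006 144.19452]
 [686.86115 201.98386]]
crests ((549.7017211914062, 179.3384246826172), (181.4213409423828, 251.3646240234375), 86.32388305664062) [[418.46198  96.87269]
 [669.3094   80.75611]
 [680.94147 261.80417]
 [430.09406 277.92075]]
```

Emit:
drive_tool --targets '[[[23, 19, 0], 0.08, 0], [[23, 19, 0], 0.08, 0], [[23, 19, 0], 0.08, 0], [[23, 19, 0], 0.08, 0], [[23, 19, 0], 0.08, 0], [[23, 19, 0], 0.08, 0], [[23, 19, 0], 0.08, 0], [[23, 19, 0], 0.08, 0], [[23, 19, 0], 0.08, 0], [[23, 19, 0], 0.08, 0], [[23, 19, 0], 0.08, 0], [[23, 19, 0], 0.08, 0], [[8, 10, 0], 0.078, 0], [[0, 0, -30], 0, 0], [[0, 0, -30], 0, 0], [[0, 0, -30], 0, 0], [[0, 0, -20], 0, 0], [[0, 0, 0], 0, 0]]'

```text
time_s: 1.6
ee_pos: [0.5285, -0.2508, 0.116]
tcp_rot: [0.73, 0.683, -0.001, -0.005]
ft_force: [-0.5, 0.2, -0.1]
finger_gap: 0.998
```

Emit:
drive_tool --targets '[[[2, 0, -25], 0, 0], [[2, 0, -25], 0, 0], [[0, 0, -25], 0, 0], [[0, 0, -20], 0, 0], [[0, 0, -10], 0, 0], [[0, 0, -6], 0, 0], [[0, 0, 0], 0, 0]]'

```text
time_s: 2.18
ee_pos: [0.5355, -0.2532, 0.0101]
tcp_rot: [0.73, 0.683, -0.0, -0.0]
ft_force: [-0.4, 0.4, -0.8]
finger_gap: 1.0
```

```bash
python3 - <<'E'
from h import *
i,w=grab("side"); j,_=grab("wrist"); save(np.hstack([cv2.resize(i,(400,250)),cv2.resize(j,(400,250))]),"p2.png")
print(bot.get_state()["ee_pos"])
E
```

```text
[ 0.53638498 -0.25379297  0.01160315]
```

View pics/p2.png

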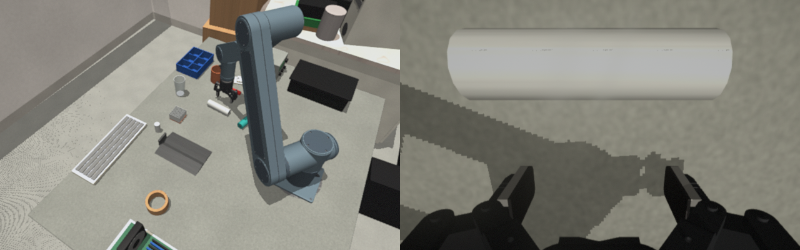

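Both fingers stand square behind the bar: in the wrist view the bar spans columns 447–732 and the fingers are at about 515 and 683. I lower to below the bar's equator and start a slow push.

Emit:
drive_tool --targets '[[[0, 0, -6], 0, 0], [[0, 0, -6], 0, 0], [[0, 5, 0], 0, 0], [[0, 7, 0], 0, 0], [[0, 7, 0], 0, 0], [[0.5, 6, 0], 0, 0], [[0.5, 5, 0], 0, 0], [[0.5, 5, 0], 0, 0], [[0, 5, 0], 0, 0], [[0.5, 5, 0], 0, 0], [[0, 5, 0], 0, 0], [[0.5, 5, 0], 0, 0], [[0, 5, 0], 0, 0], [[0.5, 5, 0], 0, 0], [[0, 5, 0], 0, 0], [[0.5, 5, 0], 0, 0]]'

```text
time_s: 3.62
ee_pos: [0.539, -0.1777, -0.0017]
tcp_rot: [0.73, 0.683, -0.0, -0.0]
ft_force: [-0.8, -0.8, -0.2]
finger_gap: 0.999
```

```bash
cat >> h.py <<'E'
def bar():
    i,w=grab("top"); m=(w[...,2]>.028)&(w[...,2]<.062)&(i.min(2)>140)&(i.max(2).astype(int)-i.min(2)<30)&(w[...,0]>.44)&(w[...,0]<.69)&(w[...,1]>-.22)&(w[...,1]<.26)
    n,l,st,_=cv2.connectedComponentsWithStats(m.astype(np.uint8)); k=1+st[1:,4].argmax(); t=w[l==k]
    c=t.mean(0);_,_,vt=np.linalg.svd(t[:,:2]-c[:2]);r=cv2.minAreaRect(t[:,:2].astype(np.float32)*1000)
    print("bar",c.round(4),np.degrees(np.arctan(vt[0,1]/vt[0,0])).round(2),"x",t[:,0].min(),t[:,0].max(),"ymid",(t[:,1].min()+t[:,1].max())/2,"rect",r,len(t))
    s=bot.get_state();print(s["time_s"],s["ee_pos"],s["ft_force"]); return i,w
E
python3 - <<'E'
from h import *
i,w=bar(); j,_=grab("wrist"); save(np.hstack([cv2.resize(i,(400,250)),cv2.resize(j,(400,250))]),"p3.png")
E
```

```text
bar [ 0.5915 -0.1404  0.0378] -17.65 x 0.5608500678784472 0.6085727044927531 ymid -0.14345102331804152 rect ((584.5169067382812, -142.5869903564453), (18.606670379638672, 49.315956115722656), 83.28348541259766) 79
3.6667 [ 0.53886782 -0.17669307 -0.00179006] [0.2127696  1.71003687 0.07865639]
```

View pics/p3.png

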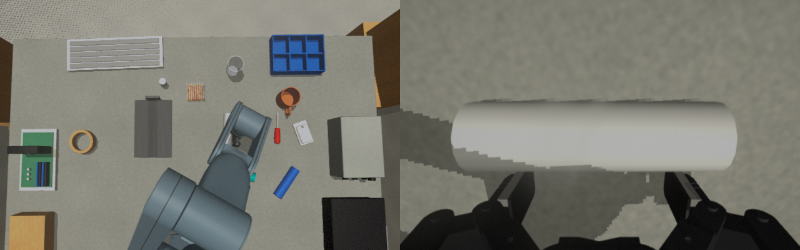

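The bar rolls along against both fingers, still parallel (wrist view, rows 100–170). The arm hides it from the top camera, so I continue and measure with the wrist camera.

Emit:
drive_tool --targets '[[[0.3, 6, 0], 0.002, 0], [[0.3, 6, 0], 0.002, 0], [[0.3, 6, 0], 0.002, 0], [[0.3, 6, 0], 0.002, 0], [[0.3, 6, 0], 0.002, 0], [[0.3, 6, 0], 0.002, 0], [[0.3, 6, 0], 0.002, 0], [[0.3, 6, 0], 0.002, 0], [[0.3, 6, 0], 0.002, 0], [[0.3, 6, 0], 0.002, 0], [[0.3, 6, 0], 0.002, 0], [[0.3, 6, 0], 0.002, 0], [[0.3, 6, 0], 0.002, 0], [[0.3, 6, 0], 0.002, 0], [[0.3, 6, 0], 0.002, 0], [[0.3, 6, 0], 0.002, 0], [[0.3, 6, 0], 0.002, 0], [[0.3, 6, 0], 0.002, 0], [[0.3, 6, 0], 0.002, 0], [[0.3, 6, 0], 0.002, 0]]'

```text
time_s: 5.38
ee_pos: [0.5451, -0.0575, -0.0017]
tcp_rot: [0.716, 0.698, 0.0, 0.0]
ft_force: [-0.3, 0.1, 0.2]
finger_gap: 0.999
```

```bash
cat >> h.py <<'E'
def wbar(name=None,zh=.062,zl=.024):
    i,w=grab("wrist"); m=(w[...,2]>zl)&(w[...,2]<zh)&(i.max(2)>70)&(w[...,0]<.672)
    n,l,st,_=cv2.connectedComponentsWithStats(m.astype(np.uint8)); k=1+st[1:,4].argmax(); t=w[l==k]
    r=cv2.minAreaRect(t[:,:2].astype(np.float32)*1000)
    print("bar z",np.percentile(t[:,2],98),"x",t[:,0].min(),t[:,0].max(),"rect",r,cv2.boxPoints(r).round().tolist())
    s=bot.get_state();print(s["time_s"],s["ee_pos"],s["ft_force"])
    if name: save(i,name)
    return i,w
E
python3 -c "
from h import *
wbar('w4.png')"
```

```text
bar z 0.039887037323753455 x 0.47556541014306464 0.6173443466927407 rect ((545.997802734375, -26.21773910522461), (40.097469329833984, 141.0345458984375), 86.48330688476562) [[474.0, -42.0], [615.0, -51.0], [618.0, -11.0], [477.0, -2.0]]
5.4333 [ 0.54488227 -0.05652612 -0.00173229] [-0.06882434  0.77290898 -0.25603727]
```

Emit:
drive_tool --targets '[[[0.2, 6, 0], 0.002, 0], [[0.2, 6, 0], 0.002, 0], [[0.2, 6, 0], 0.002, 0], [[0.2, 6, 0], 0.002, 0], [[0.2, 6, 0], 0.002, 0], [[0.2, 6, 0], 0, 0], [[0.2, 6, 0], 0, 0], [[0.2, 6, 0], 0, 0], [[0.2, 6, 0], 0, 0], [[0.2, 6, 0], 0, 0], [[0.2, 6, 0], 0, 0], [[0.2, 6, 0], 0, 0], [[0, 6, 0], 0, 0], [[0, 6, 0], 0, 0], [[0, 6, 0], 0, 0], [[0, 6, 0], 0, 0], [[0, 4, 0], 0, 0]]'

```text
time_s: 6.85
ee_pos: [0.5473, 0.0427, -0.0017]
tcp_rot: [0.713, 0.702, 0.0, -0.0]
ft_force: [0.7, 0.4, -0.2]
finger_gap: 1.0
```

```bash
python3 -c "
from h import *
i,w=wbar('w5.png')"
```

```text
bar z 0.03989592964425994 x 0.4811809397131891 0.6229678683437757 rect ((551.7470092773438, 76.04325866699219), (38.8568000793457, 140.91824340820312), 86.87934875488281) [[480.0, 60.0], [621.0, 53.0], [623.0, 92.0], [482.0, 99.0]]
6.9 [ 0.54721961  0.04313247 -0.00175311] [ 0.21815491  0.22187223 -0.53302432]
```

View pics/w5.png

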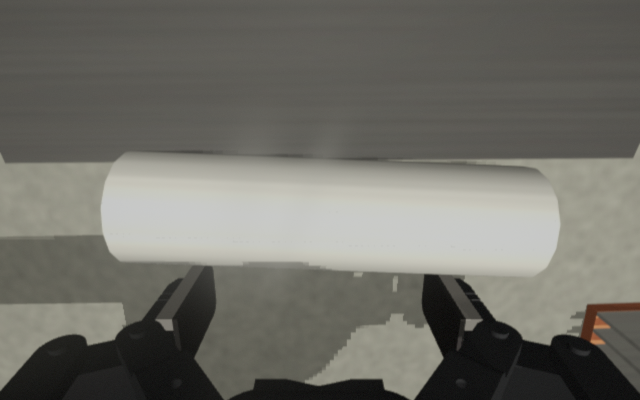

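The bar is at the foot of the ramp, edge row ~160. It is 3° off square and leans on the right finger. Next it goes up the ramp, slower and rising slightly.

Emit:
drive_tool --targets '[[[0, 6, 0], 0, 0], [[0, 6, 0], 0, 0], [[0, 4, 0], 0, 0], [[0, 4, 0.5], 0, 0], [[0, 4, 0.5], 0, 0], [[0, 4, 0.5], 0, 0], [[0, 4, 0.5], 0, 0], [[0, 4, 0.5], 0, 0], [[0, 4, 0.5], 0, 0], [[0, 4, 0.5], 0, 0], [[0, 4, 0.5], 0, 0], [[0, 4, 0.5], 0, 0], [[0, 4, 0.5], 0, 0], [[0, 4, 0.5], 0, 0], [[0, 4, 0.5], 0, 0]]'

```text
time_s: 8.15
ee_pos: [0.5474, 0.1063, 0.0043]
tcp_rot: [0.713, 0.701, -0.0, -0.0]
ft_force: [0.6, -4.1, 2.9]
finger_gap: 1.0
```

```bash
python3 -c "
from h import *
i,w=wbar('w6.png')"
```

```text
bar z 0.049594298491625714 x 0.4827396420852915 0.6241133627300794 rect ((553.1785278320312, 133.3170166015625), (45.84425354003906, 141.2728271484375), 89.04622650146484) [[482.0, 112.0], [623.0, 109.0], [624.0, 155.0], [483.0, 157.0]]
8.2 [0.54728556 0.10714868 0.00435255] [-0.32890917  0.62223665 -0.10508794]
```

Emit:
drive_tool --targets '[[[0, 3, 0.5], 0, 0], [[0, 3, 0.5], 0, 0], [[0, 3, 0.5], 0, 0], [[0, 3, 0.5], 0, 0], [[0, 3, 0.5], 0, 0], [[0, 3, 0.5], 0, 0], [[0, 3, 0.5], 0, 0], [[0, 3, 0.5], 0, 0], [[0, 0, 0], 0, 0], [[0, 0, 0], 0, 0], [[0, 0, 0], 0, 0]]'

```text
time_s: 9.12
ee_pos: [0.5473, 0.13, 0.0082]
tcp_rot: [0.713, 0.702, -0.0, -0.0]
ft_force: [-1.1, -0.3, -1.7]
finger_gap: 1.001
```

```bash
python3 -c "
from h import *
i,w=wbar('w7.png')"
```

```text
bar z 0.044112172439794546 x 0.4833039639252761 0.6242448269361525 rect ((553.718994140625, 173.5260009765625), (37.37297439575195, 140.93971252441406), 89.481201171875) [[483.0, 155.0], [624.0, 154.0], [624.0, 192.0], [483.0, 193.0]]
9.1667 [0.54737094 0.12984936 0.00824962] [-0.70171429  0.82310846  0.1113251 ]
```

View pics/w7.png

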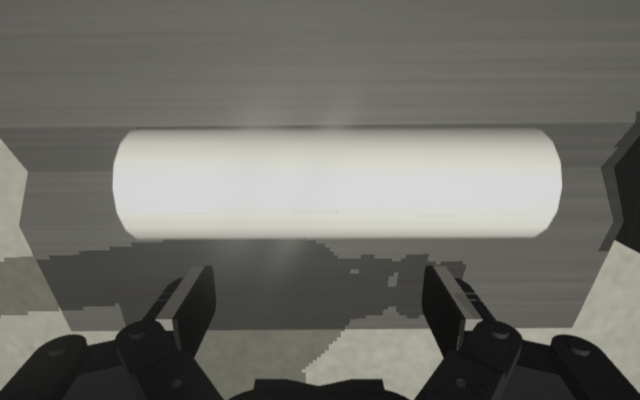

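The bar lies in the groove at y≈0.1735, with its ends at x 0.483 and 0.624 and the stop face near 0.675. I back off, go up and round behind the near end, shut the fingers and go down.

Emit:
drive_tool --targets '[[[0, -10, 0], 0, 0], [[0, -10, 3], 0, 0], [[0, 0, 25], 0, 0], [[0, 0, 25], 0, 0], [[0, 0, 25], 0, 0], [[0, 0, 25], 0, 0], [[-26, 16, 0], 0, 1], [[-26, 16, 0], 0, 1], [[-26, 16, 0], 0, 1], [[-26, 16, 0], 0, 1], [[0, 0, 0], 0, 1], [[0, 0, 0], 0, 1], [[0, 0, -20], 0, 1], [[0, 0, -20], 0, 1], [[0, 0, 0], 0, 1], [[0, 0, 0], 0, 1]]'

```text
time_s: 10.5
ee_pos: [0.4437, 0.1728, 0.0709]
tcp_rot: [0.713, 0.701, -0.001, -0.0]
ft_force: [-0.4, -0.4, -0.1]
finger_gap: 0.003
```

```bash
python3 -c "
from h import *
i,w=wbar('w8.png')
print(bot.get_state()['finger_gap'])
bar()
r=w[(w[...,2]>.03)&(w[...,2]<.06)&(w[...,0]>.66)&(w[...,0]<.72)];print(r.min(0) if len(r) else 0)"
```

```text
bar z 0.043862043007559776 x 0.4834170824754855 0.6190179834642067 rect ((551.0802612304688, 174.53811645507812), (135.58607482910156, 38.331932067871094), 0.4469445049762726) [[483.0, 193.0], [483.0, 155.0], [619.0, 156.0], [619.0, 194.0]]
10.55 [0.4443694  0.17306972 0.07160952] [ 0.11918629  0.30306221 -0.83263667]
0.0005337827758042527
bar [0.5694 0.1735 0.0423] -0.18 x 0.5050751269635929 0.6240041845759916 ymid 0.1743835255731282 rect ((564.7376708984375, 174.75698852539062), (30.752391815185547, 118.78800201416016), 88.76933288574219) 459
10.6 [0.44473404 0.17330805 0.07207951] [-0.23996973 -0.07711998  0.62234768]
0
```

View pics/w8.png

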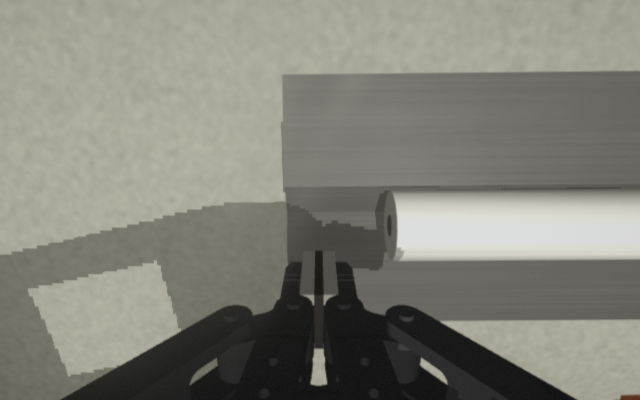

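The shut fingers stand behind the near end of the bar, which is at about (385,225). I lower and push along +x.

Emit:
drive_tool --targets '[[[0, 0, -20], 0, 1], [[0, 0, -20], 0, 1], [[0, 0, -14], 0, 1], [[0, 0, 0], 0, 1], [[5, 0, 0], 0, 1], [[5, 0, 0], 0, 1], [[5, 0, 0], 0, 1], [[5, 0, 0], 0, 1], [[5, 0, 0], 0, 1], [[5, 0, 0], 0, 1], [[5, 0, 0], 0, 1], [[5, 0, 0], 0, 1], [[5, 0, 0], 0, 1], [[5, 0, 0], 0, 1], [[5, 0, 0], 0, 1]]'

```text
time_s: 11.85
ee_pos: [0.4987, 0.1738, 0.0172]
tcp_rot: [0.713, 0.701, -0.0, -0.0]
ft_force: [-3.6, 0.1, 1.3]
finger_gap: 0.004
```

```bash
cat > e.py <<'E'
from h import *
i,w=grab("top")
r=w[140:260,205:285].reshape(-1,3); s=r[(r[:,2]>.035)&(r[:,2]<.055)&(abs(r[:,1]-.174)<.06)]
print("all x",np.percentile(s[:,0],[0,1,99,100]))
o=s[(abs(s[:,1]-.174)>.024)];print("stop x",np.percentile(o[:,0],[0,5,50,95,100]) if len(o) else 0)
save(cv2.resize(i[120:280,180:380],None,fx=3,fy=3),"t9.png")
wbar()
E
python3 e.py
```

```text
all x [0.57659484 0.58493396 0.68253552 0.68304047]
stop x [0.67411757 0.67419551 0.67799932 0.68262782 0.68296048]
bar z 0.04383964683930732 x 0.5130232711013669 0.631379141816313 rect ((572.1116333007812, 174.34762573242188), (37.47085952758789, 118.3096923828125), 89.62744903564453) [[513.0, 156.0], [631.0, 155.0], [631.0, 193.0], [513.0, 193.0]]
11.95 [0.50017193 0.17381976 0.01738806] [0.36105893 0.11987628 0.32172834]
```

View pics/t9.png

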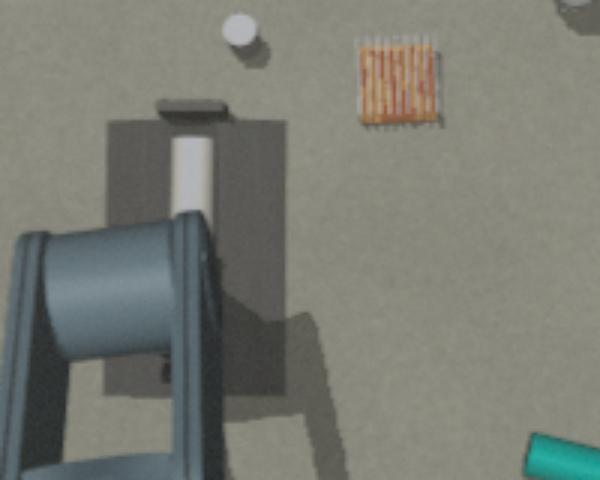

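The bar sits in the groove with a gap of about 21 mm to the stop plate. I push on, slowly at the end.

Emit:
drive_tool --targets '[[[4, 0, 0], 0, 1], [[4, 0, 0], 0, 1], [[4, 0, 0], 0, 1], [[3, 0, 0], 0, 1], [[1.5, 0, 0], 0, 1], [[1.5, 0, 0], 0, 1], [[1, 0, 0], 0, 1]]'

```text
time_s: 12.53
ee_pos: [0.5174, 0.1738, 0.0172]
tcp_rot: [0.713, 0.701, -0.0, -0.0]
ft_force: [-3.9, -0.5, 0.0]
finger_gap: -0.0
```

```bash
python3 e.py
```

```text
all x [0.59275815 0.60790951 0.68250404 0.68661132]
stop x [0.67397486 0.67417777 0.6774376  0.68223883 0.68241799]
bar z 0.04383700163202277 x 0.5305519117473068 0.6484105664068153 rect ((589.4324340820312, 174.05332946777344), (37.67075729370117, 117.8324966430664), 89.7955093383789) [[530.0, 155.0], [648.0, 155.0], [648.0, 193.0], [531.0, 193.0]]
12.6333 [0.5176534  0.17383622 0.01724954] [-1.54162255  0.54698363 -0.58169044]
```

Emit:
drive_tool --targets '[[[1, 0, 0], 0, 1], [[1, 0, 0], 0, 1], [[1, 0, 0], 0, 1]]'

```text
time_s: 12.88
ee_pos: [0.5198, 0.1738, 0.0172]
tcp_rot: [0.713, 0.701, -0.001, -0.0]
ft_force: [-5.6, 0.8, 3.3]
finger_gap: 0.001
```

Emit:
drive_tool --targets '[[[0.7, 0, 0], 0, 1]]'

```text
time_s: 12.97
ee_pos: [0.5198, 0.1738, 0.0172]
tcp_rot: [0.713, 0.701, -0.001, -0.001]
ft_force: [-7.7, -0.2, 4.9]
finger_gap: -0.0
```

Emit:
drive_tool --targets '[[[0.7, 0, 0], 0, 1]]'

```text
time_s: 13.05
ee_pos: [0.5198, 0.1739, 0.0171]
tcp_rot: [0.713, 0.701, -0.002, -0.001]
ft_force: [-8.4, 0.6, 5.7]
finger_gap: -0.003
```

Emit:
drive_tool --targets '[[[0.7, 0, 0], 0, 1]]'

```text
time_s: 13.13
ee_pos: [0.5198, 0.1738, 0.0171]
tcp_rot: [0.713, 0.702, -0.002, -0.002]
ft_force: [-11.3, 0.5, 7.3]
finger_gap: 0.0
```

The TCP has stalled while the force climbs to 11 N, well above the sliding force of about 4 N, so the bar is against the stop. I retreat.

Emit:
drive_tool --targets '[[[-2, 0, 0], 0, 1], [[-4, 0, 0], 0, 1], [[-8, 0, 0], 0, 1], [[-12, 0, 0], 0, 1], [[0, 0, 25], 0, 1], [[0, 0, 30], 0, 1], [[0, 0, 35], 0, 1], [[-10, -35, 20], 0, 1], [[-10, -35, 20], 0, 1], [[-10, -35, 0], 0, 1], [[-10, -35, 0], 0, 1], [[-10, -35, 0], 0, 1], [[-10, -35, 0], 0, 1], [[0, 0, 0], 0, 1], [[0, 0, 0], 0, 1]]'

```text
time_s: 14.38
ee_pos: [0.4365, -0.0379, 0.1477]
tcp_rot: [0.714, 0.7, 0.0, 0.001]
ft_force: [-0.7, 0.2, -0.7]
finger_gap: -0.002
```

```bash
python3 - <<'E'
from h import *
i,w=bar(); save(cv2.resize(i[40:300,90:490],(800,520)),"t10.png")
r=w[140:175,225:265]; print((r[:,19,0]*1000).round(),(r[:,19,2]*1000).round())
E
```

```text
bar [0.6047 0.1736 0.0426] -1.31 x 0.5363147044324584 0.6723415403014468 ymid 0.1742643952158115 rect ((604.3228149414062, 174.36166381835938), (30.26801300048828, 136.09881591796875), 88.78661346435547) 581
14.4333 [ 0.43667816 -0.03670065  0.14761528] [ 0.93530084 -0.53948144 -1.38806551]
[729. 726. 724. 721. 718. 715. 712. 709. 707. 704. 702. 699. 696. 693.
 682. 679. 676. 675. 672. 669. 666. 664. 661. 659. 656. 653. 650. 648.
 645. 642. 640. 637. 635. 631. 629.] [ 2.  1. -0. -1.  1.  0.  2.  4.  1.  3. -2. -2. -1.  3. 47. 46. 50. 40.
 44. 45. 46. 43. 44. 44. 41. 47. 44. 44. 45. 47. 42. 46. 42. 47. 46.]
```

View pics/t10.png

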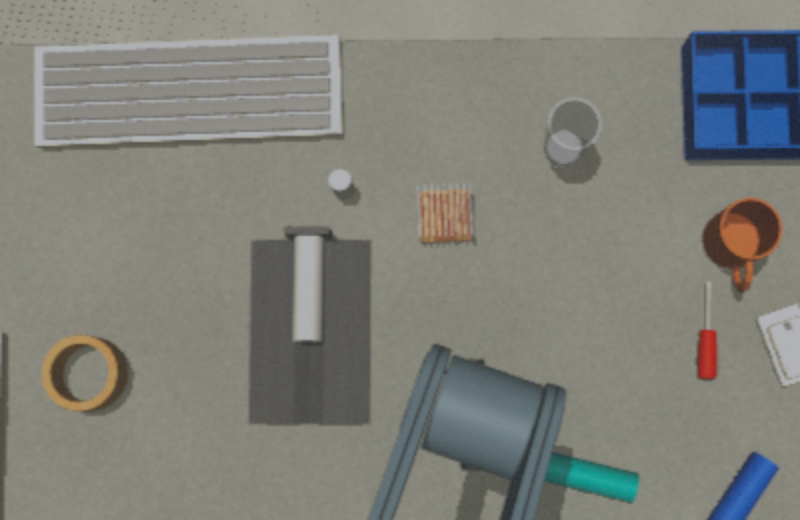

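The bar lies in the groove, (308,235) to (308,340), with no gap to the stop plate. The bystanders are unmoved and the arm is clear, so I hand in.

```bash
python3 -c "
from plant import bot
print(bot.hand_in())"
```

```text
the job is handed in; nothing more can be done
None
```

The bar lies in the V-groove with its end against the stop. I handed the job in at about 14.4 s of the 64 s allowed; no verdict is reported.

- **Roll:** I pushed the bar by its side with the two open fingertips, slowly over the table, up the ramp and over the crest into the groove. It was never picked up.
- **Endwise push:** I slid it about 53 mm along the groove with the shut fingers. At the stop the tool stalled while the wrist force rose to about 11 N, against about 4 N while sliding.
- **Last checks:** The bar's middle measured x ≈ 0.605, y ≈ 0.174 and its top about 44 mm high, which matches the seat. The final top view shows no gap to the stop, and the arm was clear. The bystanders in that view look unmoved by eye; I did not measure them.
- **Not confirmed:** I did not measure the bar's rotation. That it rolled rather than slid is inferred from the low push forces (4 N or less at the readings taken) and from it running slightly ahead of the fingers.
- **Check that disagreed:** Wrist-camera yaw readings differed by about 1° from the top camera's, within what the groove corrects. Some top-camera readings of the bar were invalid because the arm hid it.

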